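Set out the nougat tasting board

ROBOT

A 6-joint arm with a two-finger parallel gripper is mounted at the origin on the work surface. World frame = base frame: x ahead of the robot, y to its left, z up, the work surface at z = 0. Lengths are in m, angles in rad, forces in N, time in s.
With the tool pointing down it reaches from about 0.35 to 0.925 m from the base axis. Payload 6.4 kg.
Tool frame: the origin (TCP) lies between the finger pads; the fingertips stand 11 mm ahead of it and the grasp point (between the pads) lies 8 mm behind it; z points along the fingers, y is the line along which they close (so a half turn about z gives the same grasp; the last joint's range is limited). The gripper opens to 85 mm and grips with 20 to 120 N. Pads are 22 mm wide; open, the fingers measure 114 mm over their backs; the gripper's body (76 mm by 85 mm) begins 54 mm behind the grasp point. The pads swing forward as they close: fully open they stand 13 mm farther back than shut.
Start: joints at [1.169, 0.245, 1.558, -0, 1.339, -0.174], TCP at [0.147, 0.633, 0.21] pointing down, gripper open.
Joint ranges: [-3.13, 3.13], [-1.02, 2.26], [0.13, 2.54], [-0.95, 4.09], [0.21, 2.88], [-2.74, 2.74]. Speed limits (rad/s): [2.57, 2.57, 3.14, 3.14, 3.14, 3.14].

INTERFACE

Orientations are given as a unit quaternion [x, y, z, w].
In Python, from cell import * gives the robot as it stands. The module is installed in compiled form; this text tells all that it offers.
- The arm moves only by the shell command python3 -m inch 'ROWS'. ROWS is JSON, a list that holds one entry, the list of rows, each a list of 7 numbers: the shift along the tool's x, y, z as a fraction of full scale, then the turn, a rotation vector about the tool's x, y, z as a fraction of full scale, then the closure, from -1 (fully open) to 1 (shut). In form: [[[x, y, z, ax, ay, az, jaw], ...]]. A call has 1 to 20 rows; each row shifts and turns the commanded pose from where the row before left it, along the tool's axes as they then stand; what a row does not reach is not made up. Full scale, the value 1, is 0.03 m for a shift and 0.1 rad for a turn. A row lasts 1/12 s, in which the tool goes at most 41.7 mm and 7.16 degrees, less where a joint would pass 70% of its speed; a pose out of reach is approached as far as the arm can. A call with a number of a shift or a turn outside -1 to 1 is refused whole. A call with a gripper value outside its range is refused whole. The fingers move at their own pace and stop on an object; the grip force is fixed at half the most. Time passes only in rows, so rows that do not move let the fingers close. It gives the time, the measured TCP pose, the force, the opening and the grip force at its end, in the units of the state.
- get_state(): the state, without advancing time (a new reading comes with each control period).
- capture(name): name is "side" or "top"; returns the picture (420x560x3 uint8, blue, green, red); there is no depth.
- calibration(name): a dict with "vertical_fov" (degrees; the focal length in pixels is half the picture's height over the tangent of half this angle, whatever the lens; pixels are square), "cx", "cy" (the principal point, pixels), "extrinsics" (4x4, takes a point from world to camera coordinates). Camera axes: x right, y down, z forward; pixel columns grow to the right and rows downward; lengths in m; the calibration is good to about 2 mm. A picture is of the moment at which its call begins. calibration takes no time and is no camera call.
- close_job(): hands the job in; it is judged then, once.
The state is a dict: "clock": time; "joint_positions": joint angles; "joint_velocities": joint speeds; "tau": joint torques, N m; "eef_pos": TCP position; "orientation": TCP orientation; "wrist_force": force on the tool from outside, world axes, zero at the start; "wrist_torque": the same for the moment, N m; "grip_width": finger opening in m; "finger_force": force on a finger pad.
Only numpy, scipy, OpenCV 4.12 (cv2) and the standard library are available. Lean on these libraries where they do the work, as an engineer would, in place of code of your own. Each camera call takes 0.05 s, during which the arm holds its last target. There are 200 camera calls.

TASK

Set out the wooden tasting board with the four nougat pieces from the metal tray: the large round piece centred on top of the dark wooden plinth; the long bar on the board midway between the plinth and the almond dish, level with them and lying front to back, square to the board; the square block flat on the board directly behind the dish (on the side away from the robot, straight back along the board's edges); and the small round piece centred on top of the square block. Set the pieces down, do not drop them, and leave the jar and the ring cutter where they stand.

Things in the scene. Friction and masses are not known exactly. Their poses are not given: they have to be found in the camera images.
- cake_center (a point): LARGE ROUND PIECE of cream nougat with almonds in its top: upright disc, 60 mm diameter, 24 mm high, about 85 g, loose, starts on the tray. This point is its centre, half-way up; z up.
- button_center (a point): SMALL ROUND PIECE of the same nougat: upright disc, 40 mm diameter, 20 mm high, about 30 g, loose, starts on the tray. This point is its centre, half-way up; z up.
- slab_center (a point): SQUARE BLOCK of the same nougat: 48 x 48 mm, 30 mm high, about 85 g, loose, starts on the tray. This point is its centre, half-way up; x and y square to its sides, z up.
- bar_center (a point): LONG BAR of the same nougat: 110 mm long (its x), 32 mm wide (its y), 26 mm high, about 110 g, loose, starts lying on the tray. This point is its centre, half-way up; z up.
- board: Tasting board, plain pale wood, fixed: 240 mm deep (its x, pointing away from the robot, turned at most 0.15 rad), 320 mm wide (its y, to the left), 18 mm thick. Origin at the centre of its underside, on the table; its top is at z = 0.018. It is to the left or to the right of the tray.
- plinth: Plinth, a low flat-topped dark wooden disc fixed on the board: 80 mm diameter, 25 mm high. Origin at the centre of its underside, on the board top (z = 0.018), 25 mm nearer the robot than the board centre line and about 100 mm to the left or right of its middle; flat top at z = 0.043. Its axes are parallel to those of the board.
- dish: White round dish of almonds fixed on the board: 76 mm across the rim, 28 mm high. Origin at the centre of its underside, on the board top (z = 0.018), at the same depth as the plinth and about 200 mm from it, at the other end of the board. Its axes are parallel to those of the board: x points behind, away from the robot. Between its rim and the far edge of the board lie about 107 mm of bare board.
- tray: Shallow metal tray, fixed: 288 mm deep (its x, away from the robot, turned at most 0.15 rad), 298 mm wide (its y), rim 10 mm high. Origin at the centre of its underside on the table; its inner floor, on which the pieces and the jar start, is at z = 0.004. The things on it stand about 95 mm apart across (y) and 130 mm apart in depth (x), in changing places; the bar lies within 0.4 rad of the tray x, the block within 0.6 rad.
- jar_center (a point): Bystander: small jar with a metal lid and a paper label, loose, 48 mm diameter, 65 mm high, standing on the tray among the pieces. This point is its centre, half-way up. To be left alone.
- cutter_center (a point): Bystander: steel ring cutter, an open ring 48 mm across, 35 mm high, loose, standing on the board about 87 mm behind the plinth. This point is its centre, half-way up. To be left alone.
There are look-alikes about, which are no part of the job. Leave any blue look-alike of the part that bears bar_center alone.

How it is judged:
At the end, for the whole second after the job is handed in: Flat, released, at rest: large round within 12 mm of plinth centre, on it; bar on board within 116 mm of plinth and dish centres, 20 mm of their line, 0.2 rad of board x; block on board 55-125 mm behind dish centre, 15 mm sideways; small round on block, 12 mm of centre (horizontal distance between cake_center and plinth below 0.012 m and z of cake_center in the frame of plinth between 0.032 and 0.042 m and horizontal distance between bar_center and plinth below 0.116 m and horizontal distance between bar_center and dish below 0.116 m and x of bar_center in the frame of board between -0.045 and -0.005 m and angle between the x axis of bar_center and the x axis of board, either way round below 0.2 rad and z of bar_center in the frame of board between 0.026 and 0.036 m and x of slab_center in the frame of dish between 0.055 and 0.125 m and y of slab_center in the frame of dish between -0.015 and 0.015 m and z of slab_center in the frame of board between 0.028 and 0.038 m and horizontal distance between button_center and slab_center below 0.012 m and z of button_center in the frame of slab_center between 0.02 and 0.03 m and angle between each of cake_center, button_center, slab_center, bar_center's own z axis and vertical below 0.1 rad and linear speed of each of cake, button, slab, bar below 0.02 m/s); the robot touches nothing.
It fails at once if the jar is pushed more than 25 mm from where it stood (distance of jar_center from where it was at the start of the episode above 0.025 m).
It fails at once if the ring cutter is pushed more than 25 mm from where it stood (distance of cutter_center from where it was at the start of the episode above 0.025 m).
It fails at once if a nougat piece is dropped (falls free of the fingers faster than 0.7 m/s, a drop of about 25 mm) ((linear speed of cake above 0.7 m/s and contact force between the fingers and cake below 0.05 N) or (linear speed of button above 0.7 m/s and contact force between the fingers and button below 0.05 N) or (linear speed of slab above 0.7 m/s and contact force between the fingers and slab below 0.05 N) or (linear speed of bar above 0.7 m/s and contact force between the fingers and bar below 0.05 N)).
It also fails if it takes over 109 s, if anything falls off the work surface, if the arm or the gripper's body presses on something with over 40 N, if the wrist force passes 120 N, or if a joint passes its speed limit or range.

## Working session

There is one attempt and no reset: what is moved stays moved. The work goes in short steps, Python scripts to look and compute and a shell command to move; the robot and the scene stay as the last step left them, time stands still between calls to the robot, and variables do not carry over. Pictures are saved under pics/ and viewed, at most 14 in all, crops included, and the job is handed in when it is done.

```bash
mkdir -p pics; python3 - <<'E'
from cell import *
import cv2
for n in("top","side"):
    cv2.imwrite(f"pics/{n}0.png",capture(n)); c=calibration(n); print(n,c)
s=get_state();print(s["clock"],s["eef_pos"],s["orientation"],s["grip_width"])
E
```

```text
top {'vertical_fov': 46.74841691220591, 'cx': 280.0281603031971, 'cy': 206.98362120628494, 'extrinsics': array([[-7.65666347e-04, -9.99999483e-01, -6.68474195e-04,
        -7.82815084e-02],
       [-9.85022608e-01,  8.69459466e-04, -1.72423042e-01,
         4.47973135e-01],
       [ 1.72423534e-01,  5.26443675e-04, -9.85022765e-01,
         1.09555370e+00],
       [ 0.00000000e+00,  0.00000000e+00,  0.00000000e+00,
         1.00000000e+00]])}
side {'vertical_fov': 48.26189816662751, 'cx': 271.9765301967635, 'cy': 218.55022869392494, 'extrinsics': array([[ 6.93360018e-01, -7.20590738e-01,  9.34825721e-04,
        -3.49053928e-01],
       [-4.17631764e-01, -4.02906221e-01, -8.14401797e-01,
         2.19887907e-01],
       [ 5.87227039e-01,  5.64283231e-01, -5.80300646e-01,
         1.13408824e+00],
       [ 0.00000000e+00,  0.00000000e+00,  0.00000000e+00,
         1.00000000e+00]])}
0.1 [0.14656108 0.63269845 0.20946091] [ 1.13667593e-01  9.93518433e-01 -8.57055310e-04 -2.59907557e-04] 0.08514994299999107
```

View pics/top0.png

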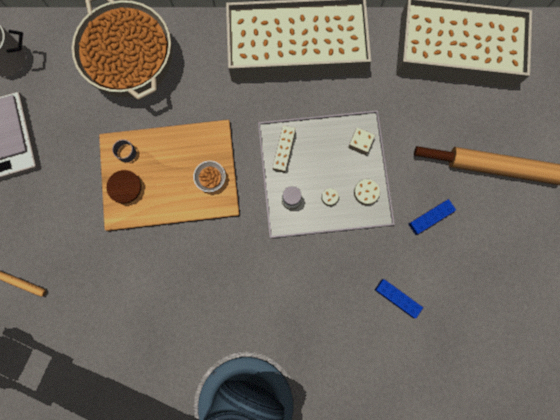

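View pics/side0.png

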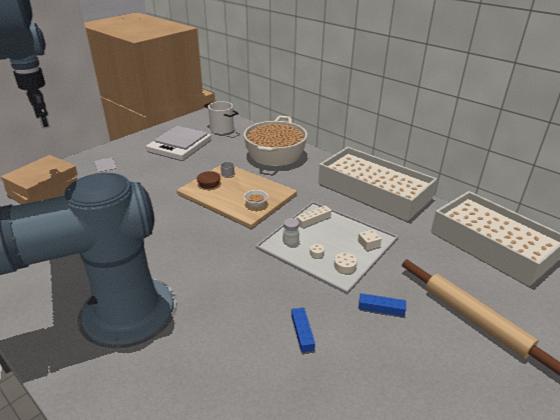

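The top view shows the following:
- **Tray pieces:** bar at (285,148), block (362,141), small round (331,197), large round (368,191), and the jar at (292,197).
- **Board:** plinth at (124,187), dish (209,177) and cutter (125,151).
- **Look-alikes:** the blue bars at (432,217) and (399,298) are not part of the job. The bar meant is the cream one on the tray.

The next step is to measure these and check them in one enlarged crop.

```bash
cat > h.py <<'E'
from cell import *
import cv2, numpy as np
def ray(n,u,v,z):
    c=calibration(n);f=210/np.tan(np.radians(c["vertical_fov"]/2))
    E=c["extrinsics"];R=E[:3,:3];o=-R.T@E[:3,3]
    d=R.T@np.array([(u-c["cx"])/f,(v-c["cy"])/f,1.]);return (o+d*(z-o[2])/d[2])
def proj(n,p):
    c=calibration(n);f=210/np.tan(np.radians(c["vertical_fov"]/2))
    q=c["extrinsics"][:3,:3]@np.array(p)+c["extrinsics"][:3,3];return np.array([c["cx"]+f*q[0]/q[2],c["cy"]+f*q[1]/q[2]])
def comps(m,amin):
    k=np.ones((3,3),np.uint8);m=cv2.morphologyEx(m.astype(np.uint8)*255,cv2.MORPH_CLOSE,k)
    cs,_=cv2.findContours(m,cv2.RETR_EXTERNAL,cv2.CHAIN_APPROX_NONE)
    return [c for c in cs if cv2.contourArea(c)>amin]
E
cat > m.py <<'E'
from h import *
im=cv2.imread("pics/top0.png");hsv=cv2.cvtColor(im,cv2.COLOR_BGR2HSV).astype(int)
H,S,V=hsv[...,0],hsv[...,1],hsv[...,2]
for u,v in((285,140),(362,135),(331,190),(340,160),(150,205),(124,187),(292,197),(209,165)): print((u,v),hsv[v,u])
out=im.copy()
box=np.zeros(H.shape,bool);box[115:235,260:392]=1
for c in comps(((S>25)&(H>10)&(H<50)&(V>90)&box),60):
    M=cv2.moments(c);u,v=M["m10"]/M["m00"],M["m01"]/M["m00"]
    w=np.array([ray("top",*p[0],.018)[:2] for p in c],np.float32)
    print("piece",round(u,1),round(v,1),ray("top",u,v,.017).round(4),cv2.minAreaRect(w)); cv2.drawContours(out,[c],-1,(255,0,0),1)
box[:]=0;box[110:240,90:250]=1
for c in comps((S>90)&(H>8)&(H<25)&(V>110)&box,3000):
    w=np.array([ray("top",*p[0],.018)[:2] for p in c],np.float32);print("board",cv2.minAreaRect(w),cv2.boxPoints(cv2.minAreaRect(w)));cv2.drawContours(out,[c],-1,(255,0,0),1)
box[:]=0;box[165:210,100:150]=1
for c in comps((V<95)&box,300):
    M=cv2.moments(c);u,v=M["m10"]/M["m00"],M["m01"]/M["m00"];print("plinth",u,v,cv2.boundingRect(c),ray("top",u,v,.032));cv2.drawContours(out,[c],-1,(255,0,0),1)
box[:]=0;box[155:200,185:232]=1
for c in comps((S<70)&box,200):
    M=cv2.moments(c);u,v=M["m10"]/M["m00"],M["m01"]/M["m00"];print("dish",u,v,cv2.boundingRect(c),ray("top",u,v,.036));cv2.drawContours(out,[c],-1,(255,0,0),1)
cv2.imwrite("pics/c1.png",cv2.resize(out[110:240,95:395],None,fx=2.6,fy=2.6,interpolation=cv2.INTER_CUBIC))
E
python3 m.py
```

```text
(285, 140) [ 31  39 190]
(362, 135) [ 37  39 202]
(331, 190) [ 36  35 203]
(340, 160) [ 33  15 183]
(150, 205) [ 18 142 199]
(124, 187) [  8 183  81]
(292, 197) [174  23 158]
(209, 165) [ 14  44 117]
piece 329.7 196.5 [ 0.4771 -0.1974  0.017 ] ((0.4769306480884552, -0.1978822499513626), (0.04306546226143837, 0.04135790094733238), 89.94794464111328)
piece 366.5 191.3 [ 0.4896 -0.2856  0.017 ] ((0.48963361978530884, -0.28514379262924194), (0.06166902929544449, 0.06492430716753006), 14.226140975952148)
piece 361.9 139.4 [ 0.6189 -0.2786  0.017 ] ((0.6161653995513916, -0.27780628204345703), (0.05433221906423569, 0.05724629759788513), 70.56092071533203)
piece 283.6 148.0 [ 0.5973 -0.0874  0.017 ] ((0.5960994958877563, -0.08961911499500275), (0.04063207283616066, 0.11693081259727478), 76.48172760009766)
board ((0.5336818695068359, 0.191788911819458), (0.2402217537164688, 0.3197158873081207), 6.667339324951172) [[0.39582306 0.3366203 ]
 [0.43294352 0.01906665]
 [0.6715407  0.04695752]
 [0.6344202  0.36451116]]
plinth 124.8071140447378 187.1925192519252 (107, 171, 37, 34) [0.49698739 0.28865982 0.032     ]
dish 208.9907284768212 175.96754966887417 (193, 161, 33, 31) [0.52310986 0.08947688 0.036     ]
```

View pics/c1.png

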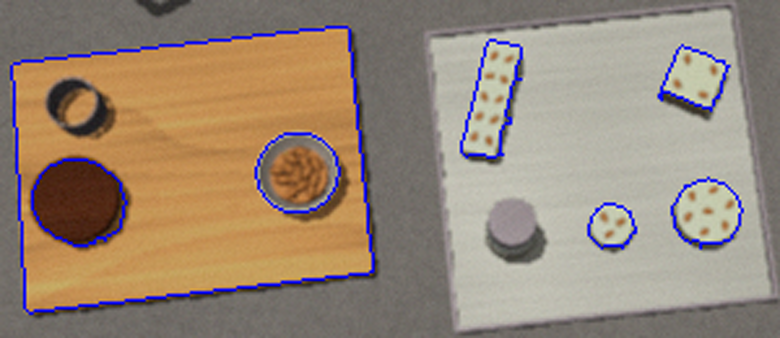

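The crop confirms the cream bar on the tray, and the board measures 240×320 mm as given, turned 0.116 rad. The plinth and dish lie where the given geometry puts them, within 3 mm. I'll plan the first move, to the bar.

```bash
cat > plan.py <<'E'
# usage: plan.py x y z yaw  -> shift in tool axes (units of 0.03 m), then turn about tool z (units of 0.1 rad)
import sys; from cell import *
import numpy as np
from scipy.spatial.transform import Rotation as Ro
x,y,z,yaw=map(float,sys.argv[1:5]);s=get_state();R=Ro.from_quat(s["orientation"]).as_matrix()
d=R.T@(np.array([x,y,z])-s["eef_pos"])/.03
cur=np.arctan2(-R[0,1],R[1,1]);t=(cur-yaw+np.pi/2)%np.pi-np.pi/2
print("t",round(s["clock"],2),"pos",np.round(s["eef_pos"],4),"yaw",round(cur,3),"tilt",np.round(R[:2,2],3),"w",round(s["grip_width"],4),"F",np.round(s["wrist_force"],1),"fing",round(float(np.max(s["finger_force"])),1))
print("shift units",d.round(2),"az units",round(t/.1,2),"q",np.round(s["joint_positions"],2))
E
python3 plan.py .597 -.088 .13 -.235
python3 - <<'E'
from h import *
im=cv2.imread("pics/top0.png");hsv=cv2.cvtColor(im,cv2.COLOR_BGR2HSV).astype(int);H,S,V=[hsv[...,i] for i in range(3)]
box=np.zeros(H.shape,bool);box[115:235,260:392]=1
for c in comps((S>22)&(H>10)&(H<50)&(V>165)&box,60):
    z={0:.031}.get(0)
    w=np.array([ray("top",*p[0],z)[:2] for p in c],np.float32);r=cv2.minAreaRect(w);print(np.round(r[0],4),np.round(r[1],4),round(r[2],1))
E
```

```text
t 0.1 pos [0.1466 0.6327 0.2095] yaw -0.228 tilt [-0.001 -0.002] w 0.0851 F [ 0.4  0.5 -0.2] fing 0.0
shift units [-20.05 -20.01   2.68] az units 0.07 q [ 1.17  0.25  1.56  0.    1.34 -0.17]
[ 0.4768 -0.1968] [0.0379 0.0361] 89.9
[ 0.49   -0.2846] [0.0611 0.058 ] 89.9
[ 0.621  -0.2784] [0.055  0.0582] 66.4
[ 0.5979 -0.0837] [0.0411 0.1129] 73.9
```

```bash
python3 -m inch '[[[-0.9,-0.9,0,0,0,0,-1],[-0.9,-0.9,0,0,0,0,-1],[-0.9,-0.9,0,0,0,0,-1],[-0.9,-0.9,0,0,0,0,-1],[-0.9,-0.9,0,0,0,0,-1],[-0.9,-0.9,0,0,0,0,-1],[-0.9,-0.9,0,0,0,0,-1],[-0.9,-0.9,0,0,0,0,-1],[-0.9,-0.9,0,0,0,0,-1],[-0.9,-0.9,0,0,0,0,-1],[-0.9,-0.9,0,0,0,0,-1],[-0.9,-0.9,0,0,0,0,-1],[-0.9,-0.9,0,0,0,0,-0.2],[-0.9,-0.9,0,0,0,0,-0.2],[-0.9,-0.9,0,0,0,0,-0.2],[-0.9,-0.9,0,0,0,0,-0.2],[-0.9,-0.9,0,0,0,0,-0.2],[-0.9,-0.9,0,0,0,0,-0.2],[0,0,0,0,0,0,-0.2],[0,0,0,0,0,0,-0.2]]]'; python3 plan.py .5975 -.086 .09 -.25
```

```text
clock: 1.77
eef_pos: [0.5108, 0.0485, 0.21]
orientation: [0.115, 0.993, 0.0, -0.001]
wrist_force: [-0.5, -0.2, -1.1]
grip_width: 0.0512
finger_force: 0.0
t 1.77 pos [0.5108 0.0485 0.21  ] yaw -0.231 tilt [-0.001  0.   ] w 0.0512 F [-0.5 -0.2 -1.1] fing 0.0
shift units [-3.85 -3.7   3.99] az units 0.19 q [-0.13 -0.08  1.9   0.    1.32 -1.47]
```

```bash
python3 -m inch '[[[-0.77,-0.74,0,0,0,0.19,-0.2],[-0.77,-0.74,0,0,0,0,-0.2],[-0.77,-0.74,0,0,0,0,-0.2],[-0.77,-0.74,0,0,0,0,-0.2],[-0.77,-0.74,0,0,0,0,-0.2],[0,0,0.8,0,0,0,-0.2],[0,0,0.8,0,0,0,-0.2],[0,0,0.8,0,0,0,-0.2],[0,0,0.8,0,0,0,-0.2],[0,0,0.8,0,0,0,-0.2],[0,0,0,0,0,0,-0.2],[0,0,0,0,0,0,-0.2],[0,0,0,0,0,0,-0.2]]]'; python3 plan.py .5975 -.086 .025 -.25; python3 - <<'E'
from h import *
a=capture("side");b=capture("top");u,v=proj("side",(.5975,-.086,.05)).astype(int)
a=a[v-60:v+60,u-80:u+80];u,v=proj("top",(.5975,-.086,.05)).astype(int);b=b[v-60:v+60,u-80:u+80]
cv2.imwrite("pics/c2.png",cv2.resize(np.hstack([a,b]),None,fx=2.5,fy=2.5,interpolation=cv2.INTER_CUBIC))
E
```

```text
clock: 2.85
eef_pos: [0.5966, -0.085, 0.092]
orientation: [0.123, 0.992, -0.0, 0.001]
wrist_force: [0.6, -0.4, 1.0]
grip_width: 0.0513
finger_force: 0.0
t 2.85 pos [ 0.5966 -0.085   0.092 ] yaw -0.246 tilt [ 0.002 -0.001] w 0.0513 F [ 0.6 -0.4  1. ] fing 0.0
shift units [-0.03 -0.03  2.23] az units 0.04 q [-0.33  0.27  1.76  0.    1.11 -1.65]
```

View pics/c2.png

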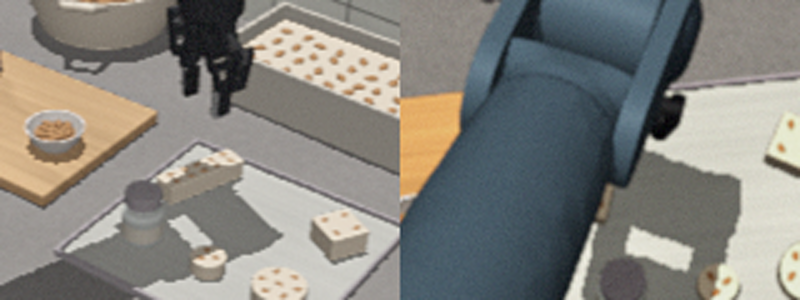

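The side crop shows the fingers straddling above the bar. The top view is blocked by the arm. I'll descend, close, and watch the force.

```bash
python3 -m inch '[[[0,0,0.55,0,0,0,-0.2],[0,0,0.55,0,0,0,-0.2],[0,0,0.55,0,0,0,-0.2],[0,0,0.5,0,0,0,-0.2],[0,0,0,0,0,0,-0.2],[0,0,0,0,0,0,-0.2]]]'; python3 -m inch '[[[0,0,0,0,0,0,0.3],[0,0,0,0,0,0,0.6],[0,0,0,0,0,0,1],[0,0,0,0,0,0,1],[0,0,0,0,0,0,1],[0,0,0,0,0,0,1]]]'; python3 - <<'E'
from h import *
a=capture("side");u,v=proj("side",(.5975,-.086,.05)).astype(int)
cv2.imwrite("pics/c3.png",cv2.resize(a[v-45:v+45,u-60:u+60],None,fx=5,fy=5,interpolation=cv2.INTER_CUBIC))
E
```

```text
clock: 3.45
eef_pos: [0.5962, -0.0855, 0.0268]
orientation: [0.123, 0.992, -0.0, 0.0]
wrist_force: [-0.1, -0.5, 0.6]
grip_width: 0.0511
finger_force: 0.0
clock: 3.95
eef_pos: [0.596, -0.0855, 0.0263]
orientation: [0.123, 0.992, -0.0, 0.0]
wrist_force: [-0.1, 0.3, -0.3]
grip_width: -0.0004
finger_force: 0.0
```

View pics/c3.png

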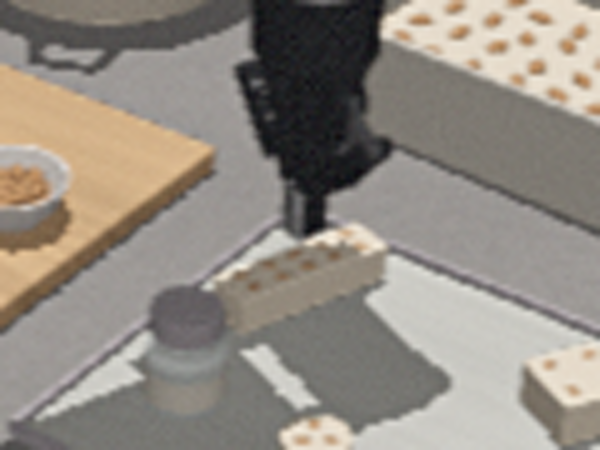

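The fingers shut on nothing. They appear to stand behind the bar's far side, so I'll compare with the side view.

```bash
python3 - <<'E'
from h import *
o=proj("side",(.5975,-.086,.05)).astype(int)-[60,45]
for p in [(.5975,-.086,.03),(.596,-.0855,.0153),(.596,-.0855,.0263),(.596,-.0855,.045)]: print(p,((proj("side",p)-o)*5).round())
# bar in initial side view: top-face corners & others
im=cv2.imread("pics/side0.png");hsv=cv2.cvtColor(im,cv2.COLOR_BGR2HSV).astype(int)
box=np.zeros(im.shape[:2],bool);box[200:290,260:400]=1
for c in comps((hsv[...,1]>22)&(hsv[...,0]>10)&(hsv[...,0]<45)&(hsv[...,2]>120)&box,40):
    M=cv2.moments(c);u,v=M["m10"]/M["m00"],M["m01"]/M["m00"];print(u,v,cv2.boundingRect(c),ray("side",u,v,.018).round(4))
# tray: check
t=cv2.imread("pics/top0.png");
cv2.imwrite("pics/c4.png",np.hstack([cv2.resize(t[115:205,255:345],None,fx=4.4,fy=4.4,interpolation=cv2.INTER_CUBIC),cv2.resize(im[190:280,265:355],None,fx=4.4,fy=4.4,interpolation=cv2.INTER_CUBIC)]))
for n in("top","side"):
  for p in((.65,-.099,.03),(.543,-.072,.03)):print(n,(proj(n,p)-[[255,115],[265,190]][n=="side"])*4.4+[[0,0],[396,0]][n=="side"])
E
```

```text
(0.5975, -0.086, 0.03) [300. 256.]
(0.596, -0.0855, 0.0153) [297. 276.]
(0.596, -0.0855, 0.0263) [297. 261.]
(0.596, -0.0855, 0.045) [299. 236.]
345.0705596107056 262.283698296837 (334, 253, 23, 21) [ 0.4877 -0.2854  0.018 ]
316.43083900226753 250.33673469387756 (310, 244, 15, 14) [ 0.4735 -0.1985  0.018 ]
290.1707317073171 239.91869918699186 (285, 237, 12, 6) [ 0.4578 -0.1154  0.018 ]
370.66790123456786 238.87777777777777 (359, 230, 23, 20) [ 0.6201 -0.2767  0.018 ]
314.05745614035084 215.7469298245614 (296, 205, 36, 23) [ 0.5965 -0.0878  0.018 ]
269.6314631463146 206.35753575357535 (260, 200, 25, 19) [0.5394 0.0448 0.018 ]
top [146.78407082  46.21428668]
top [ 97.73946399 234.87368411]
side [674.06327174  73.97747154]
side [544.03195723 122.20680447]
```

View pics/c4.png

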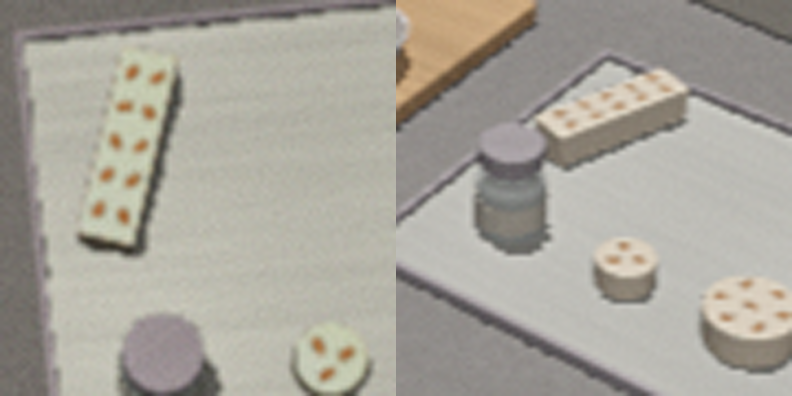

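```bash
python3 - <<'E'
from h import *
for z in(.19,.21,.23,.25):print(z,proj("side",(.1466,.6327,z)).round(1))
im=cv2.imread("pics/side0.png")
a=cv2.resize(im[50:140,0:80],None,fx=5,fy=5,interpolation=cv2.INTER_CUBIC)
b=capture("side");b=cv2.resize(b[170:260,270:350],None,fx=5,fy=5,interpolation=cv2.INTER_CUBIC)
b=cv2.convertScaleAbs(b,alpha=1.6,beta=20);a=cv2.convertScaleAbs(a,alpha=1.6,beta=20)
cv2.imwrite("pics/c5.png",np.hstack([a,b]));print((proj("side",(.596,-.0855,.0153))-[270,170])*5+[400,0])
E
```

```text
0.19 [ 47.3 138.3]
0.21 [ 45.5 132.5]
0.23 [ 43.7 126.5]
0.25 [ 41.8 120.4]
[616.54361426 231.19958742]
```

View pics/c5.png

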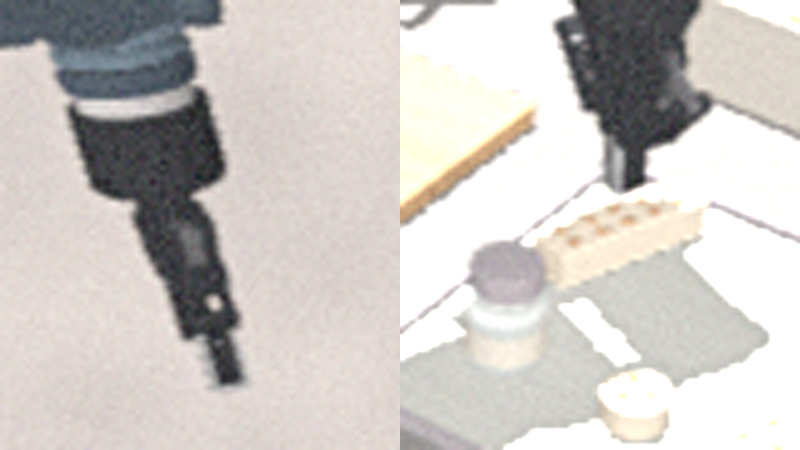

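The tip of the shut fingers shows at about z 0.045 on the TCP axis in the side view, roughly 30 mm above nominal. With no contact felt, I read this as the fingers being short of the bar. I'll reopen and go down in small steps, watching the force.

```bash
python3 -m inch '[[[0,0,0,0,0,0,-0.2],[0,0,0,0,0,0,-0.2],[0,0,0,0,0,0,-0.2],[0,0,0,0,0,0,-0.2],[0,0,0,0,0,0,-0.2],[0,0,0.1,0,0,0,-0.2],[0,0,0.1,0,0,0,-0.2],[0,0,0,0,0,0,-0.2]]]';python3 -m inch '[[[0,0,0.1,0,0,0,-0.2],[0,0,0,0,0,0,-0.2]]]'; python3 - <<'E'
from h import *
a=capture("side");u,v=proj("side",(.5975,-.086,.05)).astype(int)
cv2.imwrite("pics/c6.png",cv2.convertScaleAbs(cv2.resize(a[v-45:v+45,u-60:u+60],None,fx=5,fy=5,interpolation=cv2.INTER_CUBIC),alpha=1.3,beta=10))
E
```

```text
clock: 4.72
eef_pos: [0.5952, -0.0853, 0.0191]
orientation: [0.123, 0.992, 0.0, -0.001]
wrist_force: [0.2, -0.4, 0.2]
grip_width: 0.0514
finger_force: 0.0
clock: 4.88
eef_pos: [0.5954, -0.0854, 0.0163]
orientation: [0.123, 0.992, 0.0, -0.001]
wrist_force: [0.1, 0.3, 0.6]
grip_width: 0.0512
finger_force: 0.0
```

View pics/c6.png

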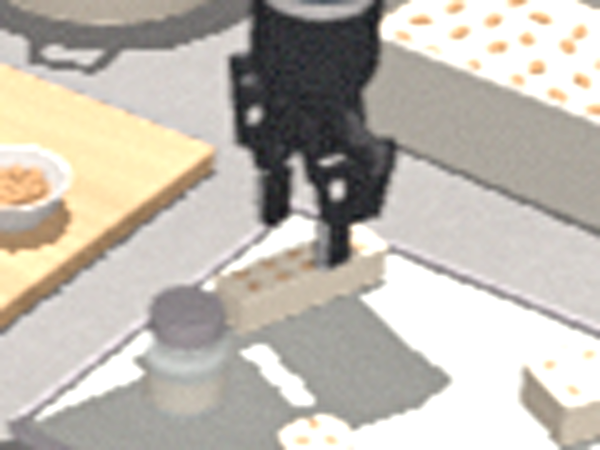

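The tips straddle the bar but are still about 10 mm above its top, so the reported z is about 30 mm too low. I'll keep descending in small steps, watching the force.

```bash
python3 -m inch '[[[0,0,0.15,0,0,0,-0.2],[0,0,0.15,0,0,0,-0.2],[0,0,0.15,0,0,0,-0.2],[0,0,0,0,0,0,-0.2]]]';python3 -m inch '[[[0,0,0.1,0,0,0,-0.2],[0,0,0,0,0,0,-0.2]]]' | egrep 'pos|force'; python3 -m inch '[[[0,0,0.1,0,0,0,-0.2],[0,0,0,0,0,0,-0.2]]]' | egrep 'pos|force'
```

```text
clock: 5.27
eef_pos: [0.5949, -0.0852, 0.0021]
orientation: [0.123, 0.992, 0.0, -0.001]
wrist_force: [-0.0, 0.1, -0.4]
grip_width: 0.0512
finger_force: 0.0
eef_pos: [0.5955, -0.0854, -0.0001]
wrist_force: [-0.8, -0.3, 1.2]
finger_force: 0.0
eef_pos: [0.5956, -0.0854, -0.0029]
wrist_force: [0.3, 0.6, -0.6]
finger_force: 0.0
```

The TCP reads below the floor with no force, which confirms the offset of about +25–30 mm. A bit lower, then close.

```bash
python3 -m inch '[[[0,0,0.1,0,0,0,-0.2],[0,0,0.1,0,0,0,-0.2],[0,0,0,0,0,0,-0.2]]]'| egrep 'pos|force'; python3 -m inch '[[[0,0,0,0,0,0,0.2],[0,0,0,0,0,0,0.4],[0,0,0,0,0,0,1],[0,0,0,0,0,0,1],[0,0,0,0,0,0,1],[0,0,0,0,0,0,1]]]'
```

```text
eef_pos: [0.5954, -0.0853, -0.0093]
wrist_force: [-0.6, -0.3, -0.2]
finger_force: 0.0
clock: 6.35
eef_pos: [0.5961, -0.0856, -0.0083]
orientation: [0.123, 0.992, -0.0, 0.0]
wrist_force: [0.4, 0.2, 1.7]
grip_width: 0.0307
finger_force: 62.2
```

```bash
python3 -m inch '[[[0,0,-0.3,0,0,0,1],[0,0,-0.6,0,0,0,1],[0,0,-0.8,0,0,0,1],[0,0,-0.8,0,0,0,1],[0,0,-0.8,0,0,0,1],[0,0,-0.5,0,0,0,1],[0,0,0,0,0,0,1]]]'| egrep 'pos|force|width'; python3 plan.py .509 .189 .10 .116
```

```text
eef_pos: [0.5984, -0.0863, 0.1102]
wrist_force: [0.1, 0.3, -0.1]
grip_width: 0.0305
finger_force: 62.0
t 6.93 pos [ 0.5984 -0.0863  0.1102] yaw -0.247 tilt [ 0.007 -0.002] w 0.0305 F [ 0.1  0.3 -0.1] fing 62.0
shift units [5.13 8.17 0.29] az units -3.63 q [-0.33  0.24  1.75  0.    1.14 -1.65]
```

```bash
python3 -m inch '[[[0.3,0.5,0,0,0,0,1],[0.5,0.8,0,0,0,0,1],[0.5,0.8,0,0,0,0,1],[0.5,0.8,0,0,0,0,1],[0.5,0.8,0,0,0,0,1],[0.5,0.8,0,0,0,0,1],[0.5,0.8,0,0,0,0,1],[0.5,0.8,0,0,0,0,1],[0.5,0.8,0,0,0,0,1],[0.5,0.8,0,0,0,0,1],[0.33,0.47,0,0,0,0,1],[0,0,0,0,0,-0.7,1],[0,0,0,0,0,-0.8,1],[0,0,0,0,0,-0.8,1],[0,0,0,0,0,-0.8,1],[0,0,0,0,0,-0.53,1],[0,0,0,0,0,0,1],[0,0,0,0,0,0,1]]]'| egrep 'force|width'; python3 plan.py .509 .189 .0065 .116; python3 - <<'E'
from h import *
a=capture("side");u,v=proj("side",(.509,.189,.05)).astype(int)
cv2.imwrite("pics/c7.png",cv2.resize(a[v-65:v+55,u-80:u+80],None,fx=4,fy=4,interpolation=cv2.INTER_CUBIC))
E
```

```text
wrist_force: [-0.3, -0.1, -1.5]
grip_width: 0.0306
finger_force: 61.9
t 8.43 pos [0.505 0.19  0.104] yaw 0.115 tilt [-0.003 -0.   ] w 0.0306 F [-0.3 -0.1 -1.5] fing 61.9
shift units [-0.14 -0.05  3.25] az units -0.01 q [ 0.15  0.11  1.92  0.    1.11 -1.54]
```

View pics/c7.png

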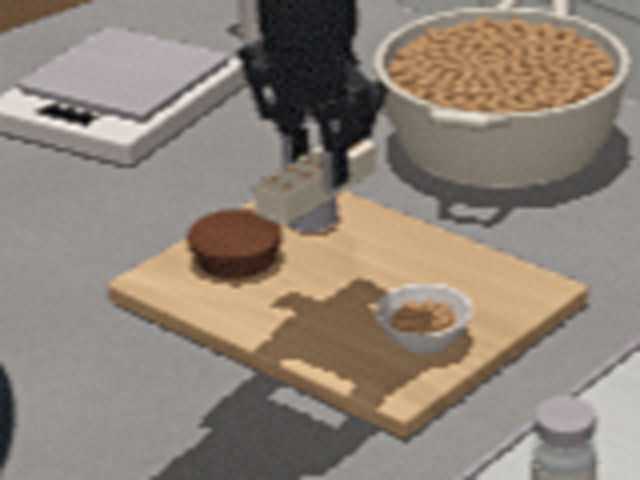

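The bar is held level and square to the board, above the middle. I'll lower it and go slowly at the end.

```bash
python3 -m inch '[[[-0.14,-0.05,0.4,0,0,0,1],[0,0,0.6,0,0,0,1],[0,0,0.6,0,0,0,1],[0,0,0.6,0,0,0,1],[0,0,0.5,0,0,0,1],[0,0,0.2,0,0,0,1],[0,0,0.1,0,0,0,1],[0,0,0,0,0,0,1],[0,0,0,0,0,0,1]]]'| egrep 'pos|force|width'; python3 -m inch '[[[0,0,0.07,0,0,0,1],[0,0,0.05,0,0,0,1],[0,0,0,0,0,0,1],[0,0,0,0,0,0,1]]]'| egrep 'pos|force|width'
```

```text
eef_pos: [0.5115, 0.1889, 0.0162]
wrist_force: [1.0, -0.2, -0.9]
grip_width: 0.0305
finger_force: 62.0
eef_pos: [0.511, 0.1888, 0.0121]
wrist_force: [0.1, 0.2, -1.0]
grip_width: 0.031
finger_force: 62.0
```

```bash
python3 -m inch '[[[0,0,0.07,0,0,0,1],[0,0,0.07,0,0,0,1],[0,0,0,0,0,0,1],[0,0,0,0,0,0,1]]]'| egrep 'pos|force|width'; python3 -m inch '[[[0,0,0.06,0,0,0,1],[0,0,0,0,0,0,1],[0,0,0,0,0,0,1]]]'| egrep 'pos|force|width'
```

```text
eef_pos: [0.5106, 0.1887, 0.0074]
wrist_force: [-0.4, 0.3, -0.7]
grip_width: 0.0309
finger_force: 62.0
eef_pos: [0.5108, 0.1888, 0.0058]
wrist_force: [0.3, 0.4, -1.7]
grip_width: 0.0304
finger_force: 62.0
```

```bash
python3 -m inch '[[[0,0,0.05,0,0,0,1],[0,0,0,0,0,0,1],[0,0,0,0,0,0,1]]]'| egrep 'pos|force|width';
```

```text
eef_pos: [0.511, 0.1888, 0.0057]
wrist_force: [-4.9, -2.0, 10.3]
grip_width: 0.0307
finger_force: 63.4
```

Contact came at z 0.0057, exactly as predicted. Release and rise.

```bash
python3 -m inch '[[[0,0,0,0,0,0,0],[0,0,0,0,0,0,-0.2],[0,0,0,0,0,0,-0.2],[0,0,0,0,0,0,-0.2],[0,0,-0.4,0,0,0,-0.2],[0,0,-0.8,0,0,0,-0.2],[0,0,-0.8,0,0,0,-0.2],[0,0,-0.8,0,0,0,-0.8],[0,0,-0.7,0,0,0,-0.8],[0,0,0,0,0,0,-0.8],[0,0,0,0,0,0,-0.8]]]'| egrep 'pos|force|width'; python3 plan.py .489 -.2855 .06 .116; python3 plan.py .619 -.278 .06 -.37
```

```text
eef_pos: [0.5121, 0.189, 0.1115]
wrist_force: [0.3, -0.6, -0.1]
grip_width: 0.0771
finger_force: 0.0
t 11.32 pos [0.5121 0.189  0.1115] yaw 0.116 tilt [0.004 0.001] w 0.0771 F [ 0.3 -0.6 -0.1] fing 0.0
shift units [  2.6  -15.62   1.7 ] az units 0.0 q [ 0.15  0.11  1.9  -0.    1.12 -1.54]
t 11.32 pos [0.5121 0.189  0.1115] yaw 0.116 tilt [0.004 0.001] w 0.0771 F [ 0.3 -0.6 -0.1] fing 0.0
shift units [ -1.73 -15.87   1.72] az units 4.86 q [ 0.15  0.11  1.9  -0.    1.12 -1.54]
```

```bash
python3 -m inch '[[[0.1,-0.5,0,0,0,0,-0.8],[0.15,-0.9,0,0,0,0,-0.8],[0.15,-0.9,0,0,0,0,-0.8],[0.15,-0.9,0,0,0,0,-0.8],[0.15,-0.9,0,0,0,0,-0.8],[0.15,-0.9,0,0,0,0,-0.8],[0.15,-0.9,0,0,0,0,-0.8],[0.15,-0.9,0,0,0,0,-0.8],[0.15,-0.9,0,0,0,0,-0.8],[0.15,-0.9,0,0,0,0,-0.8],[0.15,-0.9,0,0,0,0,-0.8],[0.15,-0.9,0,0,0,0,-0.8],[0.15,-0.9,0,0,0,0,-0.8],[0.15,-0.9,0,0,0,0,-0.8],[0.15,-0.9,0,0,0,0,-0.8],[0.15,-0.9,0,0,0,0,-0.8],[0.15,-0.9,0,0,0,0,-0.8],[0.1,-0.72,0,0,0,0,-0.8],[0,0,0,0,0,0,-0.8],[0,0,0,0,0,0,-0.8]]]'| egrep 'pos|force|width'; python3 plan.py .489 -.2855 .03 .116
```

```text
eef_pos: [0.4868, -0.2858, 0.108]
wrist_force: [-0.1, 0.8, -0.7]
grip_width: 0.0769
finger_force: 0.0
t 12.98 pos [ 0.4868 -0.2858  0.108 ] yaw 0.114 tilt [-0.002  0.002] w 0.0769 F [-0.1  0.8 -0.7] fing 0.0
shift units [-0.08 -0.    2.6 ] az units -0.02 q [-0.73  0.17  1.85  0.    1.13 -2.42]
```

```bash
python3 -m inch '[[[-0.08,0,0.6,0,0,0,-0.8],[0,0,0.7,0,0,0,-0.8],[0,0,0.7,0,0,0,-0.8],[0,0,0.6,0,0,0,-0.8],[0,0,0.4,0,0,0,-0.8],[0,0,0,0,0,0,-0.8],[0,0,0,0,0,0,-0.8]]]'| egrep 'pos|force|width'; python3 - <<'E'
from h import *
a=capture("side");u,v=proj("side",(.489,-.2855,.03)).astype(int)
cv2.imwrite("pics/c8.png",cv2.resize(a[v-60:v+40,u-60:u+60],None,fx=5,fy=5,interpolation=cv2.INTER_CUBIC))
E
```

```text
eef_pos: [0.4898, -0.2843, 0.0188]
wrist_force: [-0.1, 0.9, 1.0]
grip_width: 0.077
finger_force: 0.0
```

View pics/c8.png

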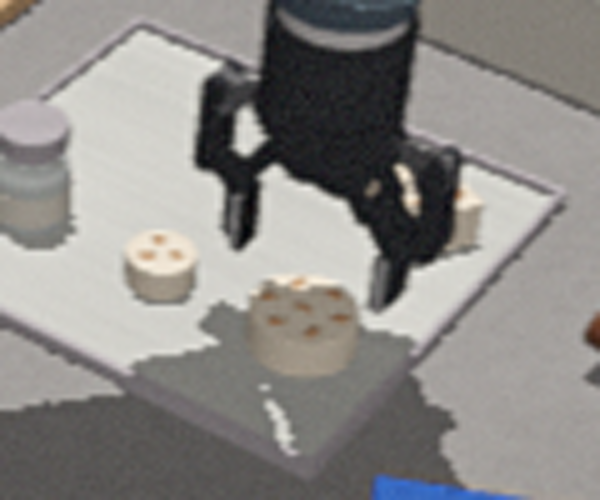

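The tips straddle the large round, about 20 mm above its top. I'll descend 32 mm and close.

```bash
python3 -m inch '[[[0,0,0.3,0,0,0,-0.8],[0,0,0.3,0,0,0,-0.8],[0,0,0.2,0,0,0,-0.8],[0,0,0.15,0,0,0,-0.8],[0,0,0.1,0,0,0,-0.8],[0,0,0,0,0,0,-0.8]]]'| egrep 'pos|force'; python3 -m inch '[[[0,0,0,0,0,0,-0.6],[0,0,0,0,0,0,-0.4],[0,0,0,0,0,0,0],[0,0,0,0,0,0,1],[0,0,0,0,0,0,1],[0,0,0,0,0,0,1],[0,0,0,0,0,0,1]]]'
```

```text
eef_pos: [0.4896, -0.2851, -0.0131]
wrist_force: [-0.4, -0.1, -0.5]
finger_force: 0.0
clock: 14.7
eef_pos: [0.4907, -0.286, -0.0112]
orientation: [-0.058, 0.998, -0.001, 0.001]
wrist_force: [-1.5, 0.8, 4.6]
grip_width: 0.0577
finger_force: 64.6
```

```bash
python3 -m inch '[[[0,0,-0.3,0,0,0,1],[0,0,-0.6,0,0,0,1],[0,0,-0.8,0,0,0,1],[0,0,-0.8,0,0,0,1],[0,0,-0.8,0,0,0,1],[0,0,-0.8,0,0,0,1],[0,0,-0.4,0,0,0,1],[0,0,0,0,0,0,1],[0,0,0,0,0,0,1]]]'| egrep 'force|width'; python3 plan.py .497 .2885 .10 .116
```

```text
wrist_force: [-0.1, 0.2, -1.2]
grip_width: 0.0577
finger_force: 64.2
t 15.45 pos [ 0.49   -0.2854  0.1227] yaw 0.116 tilt [ 0. -0.] w 0.0577 F [-0.1  0.2 -1.2] fing 64.2
shift units [-2.45 18.97  0.75] az units 0.0 q [-0.73  0.15  1.84 -0.    1.15 -2.41]
```

```bash
python3 -m inch '[[[-0.1,0.5,0,0,0,0,1],[-0.12,0.97,0,0,0,0,1],[-0.12,0.97,0,0,0,0,1],[-0.12,0.97,0,0,0,0,1],[-0.12,0.97,0,0,0,0,1],[-0.12,0.97,0,0,0,0,1],[-0.12,0.97,0,0,0,0,1],[-0.12,0.97,0,0,0,0,1],[-0.12,0.97,0,0,0,0,1],[-0.12,0.97,0,0,0,0,1],[-0.12,0.97,0,0,0,0,1],[-0.12,0.97,0,0,0,0,1],[-0.13,0.97,0,0,0,0,1],[-0.13,0.97,0,0,0,0,1],[-0.13,0.97,0,0,0,0,1],[-0.13,0.97,0,0,0,0,1],[-0.13,0.97,0,0,0,0,1],[-0.13,0.97,0,0,0,0,1],[-0.13,0.97,0,0,0,0,1],[-0.2,0.97,0,0,0,0,1]]]'| egrep 'force|width';python3 -m inch '[[[0,0,0,0,0,0,1],[0,0,0,0,0,0,1]]]'|grep width; python3 plan.py .497 .2885 .0278 .116
```

```text
wrist_force: [-0.2, 0.4, -0.2]
grip_width: 0.0578
finger_force: 64.3
grip_width: 0.0576
t 17.28 pos [0.4975 0.2886 0.1205] yaw 0.119 tilt [-0.004 -0.001] w 0.0576 F [-1.   0.1 -1.5] fing 64.4
shift units [0.   0.   3.09] az units 0.03 q [ 0.33  0.17  1.82 -0.    1.16 -1.36]
```

```bash
python3 -m inch '[[[0,0,0.4,0,0,0,1],[0,0,0.6,0,0,0,1],[0,0,0.6,0,0,0,1],[0,0,0.6,0,0,0,1],[0,0,0.4,0,0,0,1],[0,0,0.2,0,0,0,1],[0,0,0,0,0,0,1],[0,0,0,0,0,0,1]]]'| egrep 'force|pos'; python3 - <<'E'
from h import *
a=capture("side");u,v=proj("side",(.497,.2885,.043)).astype(int)
print((proj("side",(.497,.2885,.043))-[u-65,v-55])*5)
cv2.imwrite("pics/c9.png",cv2.resize(a[v-55:v+45,u-65:u+65],None,fx=5,fy=5,interpolation=cv2.INTER_CUBIC))
E
```

```text
eef_pos: [0.4997, 0.2871, 0.0388]
wrist_force: [-1.0, 0.6, -1.3]
finger_force: 64.4
[326.66626211 279.5089688 ]
```

View pics/c9.png

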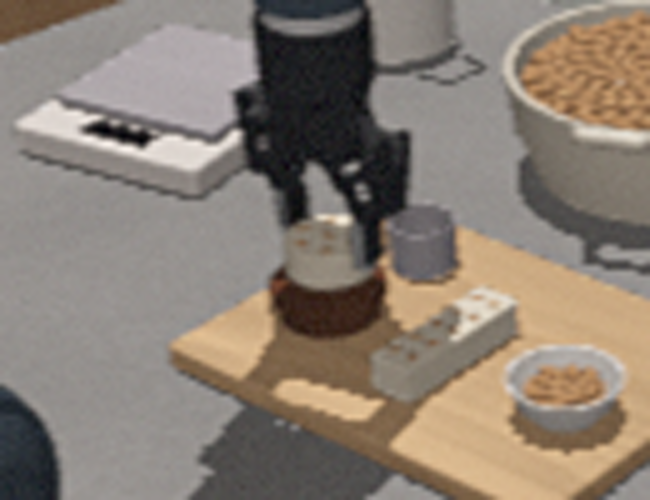

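The large round is centred over the plinth, about 11 mm above it. The bar stands midway, square to the board. A small correction, then lower.

```bash
python3 -m inch '[[[0.08,0.05,0.1,0,0,0,1],[0,0,0.1,0,0,0,1],[0,0,0.07,0,0,0,1],[0,0,0,0,0,0,1],[0,0,0,0,0,0,1]]]'| egrep 'force|pos';python3 -m inch '[[[0,0,0.06,0,0,0,1],[0,0,0,0,0,0,1],[0,0,0,0,0,0,1]]]'| egrep 'force|pos'
```

```text
eef_pos: [0.497, 0.2887, 0.0308]
wrist_force: [-0.2, 0.9, -1.2]
finger_force: 64.4
eef_pos: [0.4971, 0.2886, 0.0289]
wrist_force: [0.1, -0.6, -1.5]
finger_force: 64.4
```

```bash
python3 -m inch '[[[0,0,0.06,0,0,0,1],[0,0,0,0,0,0,1],[0,0,0,0,0,0,1]]]'| egrep 'force|pos'
```

```text
eef_pos: [0.4975, 0.2888, 0.0278]
wrist_force: [-1.7, -0.5, 3.5]
finger_force: 64.9
```

```bash
python3 -m inch '[[[0,0,0,0,0,0,-0.5],[0,0,0,0,0,0,-0.7],[0,0,0,0,0,0,-0.8],[0,0,0,0,0,0,-0.8],[0,0,-0.3,0,0,0,-0.8],[0,0,-0.6,0,0,0,-0.8],[0,0,-0.8,0,0,0,-0.8],[0,0,-0.8,0,0,0,-0.8],[0,0,-0.5,0,0,0,-0.6],[0,0,0,0,0,0,-0.6],[0,0,0,0,0,0,-0.6]]]'| egrep 'force|width'; python3 plan.py .619 -.278 .04 -.37
```

```text
wrist_force: [0.1, -0.2, -1.1]
grip_width: 0.0682
finger_force: 0.0
t 19.83 pos [0.4977 0.2889 0.1183] yaw 0.116 tilt [0.002 0.001] w 0.0682 F [ 0.1 -0.2 -1.1] fing 0.0
shift units [ -1.82 -19.24   2.6 ] az units 4.86 q [ 0.33  0.17  1.82 -0.    1.15 -1.36]
```

```bash
python3 -m inch '[[[-0.09,-0.7,0,0,0,0,-0.6],[-0.09,-0.97,0,0,0,0,-0.6],[-0.09,-0.97,0,0,0,0,-0.6],[-0.09,-0.97,0,0,0,0,-0.6],[-0.09,-0.97,0,0,0,0,-0.6],[-0.09,-0.97,0,0,0,0,-0.6],[-0.09,-0.97,0,0,0,0,-0.6],[-0.09,-0.97,0,0,0,0,-0.6],[-0.09,-0.97,0,0,0,0,-0.6],[-0.09,-0.97,0,0,0,0,-0.6],[-0.09,-0.97,0,0,0,0,-0.6],[-0.09,-0.97,0,0,0,0,-0.6],[-0.09,-0.97,0,0,0,0,-0.6],[-0.09,-0.97,0,0,0,0,-0.6],[-0.09,-0.97,0,0,0,0,-0.6],[-0.09,-0.97,0,0,0,0,-0.6],[-0.09,-0.97,0,0,0,0,-0.6],[-0.1,-0.97,0,0,0,0,-0.6],[-0.1,-0.97,0,0,0,0,-0.6],[-0.1,-0.97,0,0,0,0,-0.6]]]'| egrep 'force|width';python3 -m inch '[[[0,0,0,0,0,0.81,-0.6],[0,0,0,0,0,0.81,-0.6],[0,0,0,0,0,0.81,-0.6],[0,0,0,0,0,0.81,-0.6],[0,0,0,0,0,0.81,-0.6],[0,0,0,0,0,0.81,-0.6],[0,0,0,0,0,0,-0.6],[0,0,0,0,0,0,-0.6]]]'| egrep 'pos'; python3 plan.py .619 -.278 .025 -.37
```

```text
wrist_force: [0.0, 0.9, 0.5]
grip_width: 0.0687
finger_force: 0.0
eef_pos: [0.6173, -0.2745, 0.1153]
t 22.17 pos [ 0.6173 -0.2745  0.1153] yaw -0.368 tilt [-0.002  0.002] w 0.0685 F [ 0.2  0.  -0.7] fing 0.0
shift units [-0.1  -0.09  3.01] az units 0.02 q [-0.59  0.4   1.55 -0.    1.2  -1.79]
```

```bash
python3 -m inch '[[[-0.1,-0.09,0.5,0,0,0,-0.6],[0,0,0.7,0,0,0,-0.6],[0,0,0.7,0,0,0,-0.6],[0,0,0.6,0,0,0,-0.6],[0,0,0.4,0,0,0,-0.6],[0,0,0.1,0,0,0,-0.6],[0,0,0,0,0,0,-0.6],[0,0,0,0,0,0,-0.6]]]'| egrep 'pos|force'; python3 - <<'E'
from h import *
a=capture("side");u,v=proj("side",(.619,-.278,.034)).astype(int)
cv2.imwrite("pics/c10.png",cv2.resize(a[v-60:v+40,u-60:u+60],None,fx=5,fy=5,interpolation=cv2.INTER_CUBIC))
E
```

```text
eef_pos: [0.6205, -0.279, 0.0277]
wrist_force: [0.4, 0.3, -0.0]
finger_force: 0.0
```

View pics/c10.png

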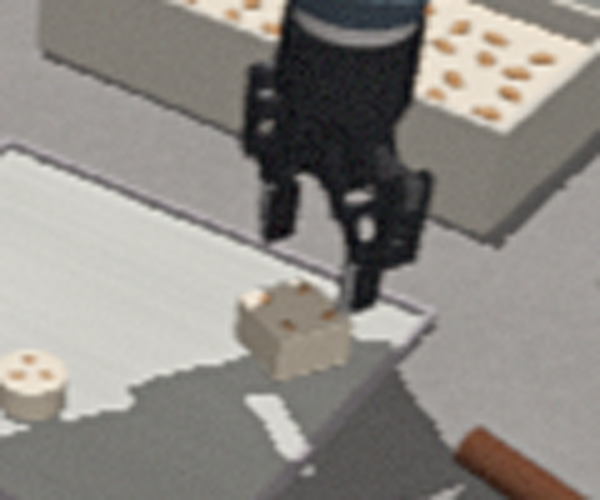

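The tips sit around the block but look 10 mm or so to the right. I'll check for any grip bias by measuring where the placed bar and large round ended up, and the block again.

```bash
cat > chk.py <<'E'
from h import *
im=capture("top");hsv=cv2.cvtColor(im,cv2.COLOR_BGR2HSV).astype(int);H,S,V=[hsv[...,i] for i in range(3)]
box=np.zeros(H.shape,bool);box[120:225,100:238]=1
for c in comps((S<85)&(V>120)&box,100):
    M=cv2.moments(c);u,v=M["m10"]/M["m00"],M["m01"]/M["m00"];w=np.array([ray("top",*p[0],.044)[:2] for p in c],np.float32);r=cv2.minAreaRect(w)
    print("top",round(u),round(v),[ray("top",u,v,z)[:2].round(4).tolist() for z in(.044,.067,.055,.062)],np.round(r[1],3),round(r[2],1))
cv2.imwrite("pics/top_now.png",im)
a=capture("side");cv2.imwrite("pics/side_now.png",a);hsv=cv2.cvtColor(a,cv2.COLOR_BGR2HSV).astype(int)
box[:]=0;box[155:225,180:300]=1
for c in comps((hsv[...,1]<75)&(hsv[...,2]>120)&box,40):
    M=cv2.moments(c);u,v=M["m10"]/M["m00"],M["m01"]/M["m00"];print("side",round(u),round(v),cv2.boundingRect(c),[ray("side",u,v,z)[:2].round(4).tolist() for z in(.031,.055)])
E
python3 chk.py
```

```text
top 220 221 [[0.4134, 0.0592], [0.41, 0.0563], [0.4118, 0.0578], [0.4108, 0.057]] [0.092 0.016] 90.0
top 115 214 [[0.4319, 0.3043], [0.4282, 0.2964], [0.4301, 0.3005], [0.429, 0.2981]] [0.109 0.073] 90.0
top 119 177 [[0.5181, 0.3003], [0.5126, 0.2924], [0.5155, 0.2965], [0.5138, 0.2941]] [0.026 0.06 ] 15.8
top 209 176 [[0.5213, 0.0884], [0.5157, 0.0849], [0.5186, 0.0867], [0.5169, 0.0857]] [0.075 0.077] 46.2
top 166 180 [[0.5111, 0.1879], [0.5058, 0.1823], [0.5086, 0.1852], [0.5069, 0.1835]] [0.112 0.033] 7.0
top 235 138 [[0.6133, 0.0284], [0.6059, 0.0262], [0.6098, 0.0273], [0.6075, 0.0266]] [0.137 0.019] 8.6
top 138 124 [[0.6485, 0.2617], [0.6403, 0.2547], [0.6445, 0.2584], [0.642, 0.2562]] [0.283 0.033] 89.9
side 200 215 (180, 196, 61, 29) [[0.3477, 0.1509], [0.3275, 0.1225]]
side 255 197 (243, 190, 26, 18) [[0.5303, 0.0988], [0.5046, 0.072]]
side 231 189 (217, 178, 30, 24) [[0.5101, 0.1902], [0.485, 0.1607]]
side 275 159 (253, 155, 45, 11) [[0.7563, 0.2297], [0.724, 0.1989]]
side 244 180 (180, 155, 120, 70) [[0.5773, 0.2028], [0.5502, 0.1728]]
```

The bar sits at (.511,.188), where it should be. The block measures (.6195,−.2775). I'll shift 6 mm along tool x to centre better on the block, then grip.

```bash
python3 -m inch '[[[0.2,0,0.2,0,0,0,-0.6],[0,0,0.3,0,0,0,-0.6],[0,0,0.3,0,0,0,-0.6],[0,0,0.2,0,0,0,-0.6],[0,0,0.2,0,0,0,-0.6],[0,0,0.1,0,0,0,-0.6],[0,0,0,0,0,0,-0.6],[0,0,0,0,0,0,-0.6]]]'| egrep 'pos|force'; python3 - <<'E'
from h import *
a=capture("side");u,v=proj("side",(.619,-.278,.034)).astype(int)
cv2.imwrite("pics/c11.png",cv2.resize(a[v-50:v+30,u-50:u+50],None,fx=5,fy=5,interpolation=cv2.INTER_CUBIC))
E
```

```text
eef_pos: [0.6144, -0.2765, -0.0121]
wrist_force: [0.0, -0.7, 0.8]
finger_force: 0.0
```

View pics/c11.png

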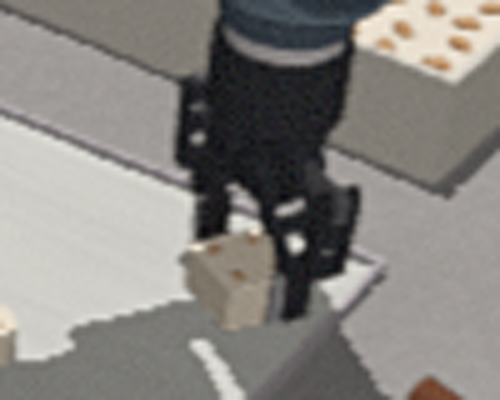

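The near finger is still about 5 mm off the face's centre, so shift a little more, then close.

```bash
python3 -m inch '[[[0.15,0,0,0,0,0,-0.6],[0,0,0,0,0,0,-0.6],[0,0,0,0,0,0,-0.2],[0,0,0,0,0,0,0],[0,0,0,0,0,0,1],[0,0,0,0,0,0,1],[0,0,0,0,0,0,1],[0,0,0,0,0,0,1],[0,0,0,0,0,0,1]]]'| egrep 'pos|force|width'
```

```text
eef_pos: [0.6107, -0.2752, -0.0111]
wrist_force: [0.3, -1.0, 6.1]
grip_width: 0.0468
finger_force: 62.9
```

```bash
python3 plan.py .6195 -.2775 0 .116; python3 -m inch '[[[0,0,-0.3,0,0,0,1],[0,0,-0.6,0,0,0,1],[0,0,-0.8,0,0,0,1],[0,0,-0.8,0,0,0,1],[0,0,-0.8,0,0,0,1],[0,0,-0.8,0,0,0,1],[0,0,-0.4,0,0,0,1],[0,0,0,0,0,0,1],[0,0,0,0,0,0,1]]]'| egrep 'force|width'; python3 plan.py .611 .100 .10 .116
```

```text
t 24.45 pos [ 0.6107 -0.2752 -0.0111] yaw -0.37 tilt [ 0.001 -0.001] w 0.0468 F [ 0.3 -1.   6.1] fing 62.9
shift units [-0.3   0.03 -0.37] az units -4.86 q [-0.59  0.55  1.6   0.    0.99 -1.79]
wrist_force: [0.2, -0.6, -1.1]
grip_width: 0.0468
finger_force: 62.3
t 25.2 pos [ 0.61   -0.2747  0.1228] yaw -0.37 tilt [-0.  0.] w 0.0468 F [ 0.2 -0.6 -1.1] fing 62.3
shift units [ 4.48 11.66  0.76] az units -4.86 q [-0.59  0.37  1.57 -0.    1.2  -1.79]
```

```bash
python3 -m inch '[[[0.2,0.5,0,0,0,0,1],[0.35,0.85,0,0,0,0,1],[0.35,0.85,0,0,0,0,1],[0.35,0.85,0,0,0,0,1],[0.35,0.85,0,0,0,0,1],[0.35,0.85,0,0,0,0,1],[0.35,0.85,0,0,0,0,1],[0.35,0.85,0,0,0,0,1],[0.35,0.85,0,0,0,0,1],[0.35,0.85,0,0,0,0,1],[0.35,0.85,0,0,0,0,1],[0.35,0.85,0,0,0,0,1],[0.35,0.85,0,0,0,0,1],[0.35,0.82,0,0,0,0,1],[0,0,0,0,0,0,1]]]'| egrep 'force|width'; python3 -m inch '[[[0,0,0,0,0,-0.8,1],[0,0,0,0,0,-0.8,1],[0,0,0,0,0,-0.8,1],[0,0,0,0,0,-0.8,1],[0,0,0,0,0,-0.8,1],[0,0,0,0,0,-0.86,1],[0,0,0,0,0,0,1],[0,0,0,0,0,0,1]]]'| grep width; python3 plan.py .602 .099 .0029 .116
```

```text
wrist_force: [-0.7, 1.1, -1.6]
grip_width: 0.0468
finger_force: 62.3
grip_width: 0.047
t 27.12 pos [0.6009 0.0991 0.1214] yaw 0.114 tilt [-0.003  0.   ] w 0.047 F [ 0.3 -0.  -0.2] fing 62.4
shift units [-0.05 -0.01  3.95] az units -0.02 q [-0.02  0.25  1.73  0.    1.17 -1.71]
```

```bash
python3 -m inch '[[[0,0,0.4,0,0,0,1],[0,0,0.6,0,0,0,1],[0,0,0.6,0,0,0,1],[0,0,0.6,0,0,0,1],[0,0,0.6,0,0,0,1],[0,0,0.4,0,0,0,1],[0,0,0.2,0,0,0,1],[0,0,0.1,0,0,0,1],[0,0,0,0,0,0,1],[0,0,0,0,0,0,1]]]'| egrep 'force|pos'; python3 - <<'E'
from h import *
a=capture("side");u,v=proj("side",(.57,.10,.03)).astype(int)
a[0:0]=0
cv2.imwrite("pics/c12.png",cv2.resize(a[v-55:v+45,u-65:u+65],None,fx=5,fy=5,interpolation=cv2.INTER_CUBIC))
E
```

```text
eef_pos: [0.6029, 0.0989, 0.0189]
wrist_force: [-0.2, 0.4, -1.0]
finger_force: 62.4
```

View pics/c12.png

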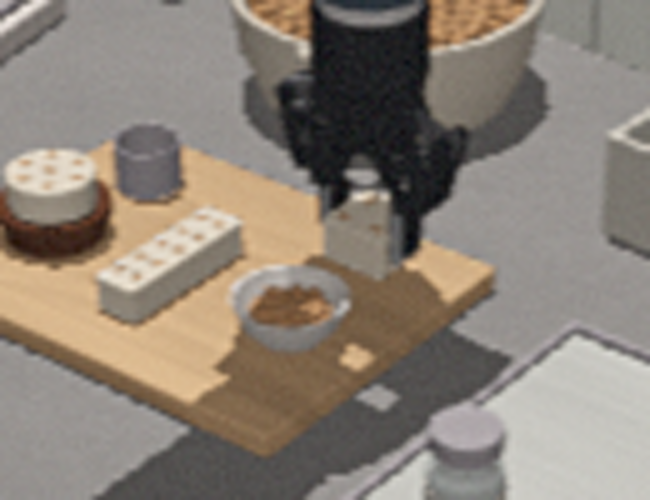

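The block is square and straight behind the dish, and the large round and the bar stand well. That was my 14th picture, so from here I check by numbers only.

```bash
python3 -m inch '[[[0,0,0.15,0,0,0,1],[0,0,0.15,0,0,0,1],[0,0,0.1,0,0,0,1],[0,0,0,0,0,0,1],[0,0,0,0,0,0,1]]]'| egrep 'force|pos';python3 -m inch '[[[0,0,0.08,0,0,0,1],[0,0,0,0,0,0,1],[0,0,0,0,0,0,1]]]'| egrep 'force|pos'
```

```text
eef_pos: [0.6019, 0.0989, 0.0058]
wrist_force: [-0.2, 0.1, -0.2]
finger_force: 62.3
eef_pos: [0.6022, 0.0989, 0.0037]
wrist_force: [0.5, 0.6, -1.3]
finger_force: 62.4
```

```bash
python3 -m inch '[[[0,0,0.06,0,0,0,1],[0,0,0,0,0,0,1],[0,0,0,0,0,0,1]]]'| egrep 'force|pos'; python3 -m inch '[[[0,0,0,0,0,0,-0.3],[0,0,0,0,0,0,-0.5],[0,0,0,0,0,0,-0.5],[0,0,0,0,0,0,-0.5],[0,0,-0.3,0,0,0,-0.5],[0,0,-0.6,0,0,0,-0.5],[0,0,-0.8,0,0,0,-0.5],[0,0,-0.8,0,0,0,-0.4],[0,0,-0.8,0,0,0,-0.4],[0,0,-0.5,0,0,0,-0.4],[0,0,0,0,0,0,-0.4],[0,0,0,0,0,0,-0.4]]]'| egrep 'force|width'; python3 plan.py .475 -.1975 .03 .116
```

```text
eef_pos: [0.6027, 0.0989, 0.0029]
wrist_force: [-3.0, -0.5, 5.9]
finger_force: 62.8
wrist_force: [0.1, 0.9, 0.2]
grip_width: 0.06
finger_force: 0.0
t 29.92 pos [0.6029 0.0989 0.1171] yaw 0.116 tilt [ 0.002 -0.   ] w 0.06 F [0.1 0.9 0.2] fing 0.0
shift units [ 5.39 -9.32  2.89] az units 0.0 q [-0.02  0.25  1.73 -0.    1.16 -1.71]
```

```bash
python3 -m inch '[[[0.3,-0.5,0,0,0,0,-0.4],[0.5,-0.85,0,0,0,0,-0.4],[0.5,-0.85,0,0,0,0,-0.4],[0.5,-0.85,0,0,0,0,-0.4],[0.5,-0.85,0,0,0,0,-0.4],[0.5,-0.85,0,0,0,0,-0.4],[0.5,-0.85,0,0,0,0,-0.4],[0.5,-0.85,0,0,0,0,-0.4],[0.5,-0.85,0,0,0,0,-0.4],[0.5,-0.85,0,0,0,0,-0.4],[0.5,-0.85,0,0,0,0,-0.4],[0.2,-0.3,0,0,0,0,-0.4],[0,0,0,0,0,0,-0.4],[0,0,0,0,0,0,-0.4]]]'| egrep 'force|pos'; python3 plan.py .472 -.1975 .02 .116
```

```text
eef_pos: [0.4701, -0.1967, 0.1149]
wrist_force: [0.4, 1.1, -0.2]
finger_force: 0.0
t 31.08 pos [ 0.4701 -0.1967  0.1149] yaw 0.115 tilt [-0.001  0.002] w 0.0597 F [ 0.4  1.1 -0.2] fing 0.0
shift units [-0.06 -0.04  3.16] az units -0.01 q [-0.62  0.03  1.98  0.    1.13 -2.31]
```

```bash
python3 -m inch '[[[-0.06,-0.04,0.5,0,0,0,-0.4],[0,0,0.7,0,0,0,-0.4],[0,0,0.7,0,0,0,-0.4],[0,0,0.7,0,0,0,-0.4],[0,0,0.6,0,0,0,-0.4],[0,0,0.4,0,0,0,-0.4],[0,0,0.3,0,0,0,-0.4],[0,0,0.2,0,0,0,-0.4],[0,0,0,0,0,0,-0.4],[0,0,0,0,0,0,-0.4]]]'| egrep 'force|pos'; python3 plan.py .472 -.1975 -.012 .116;  python3 - <<'E'
from h import *
a=capture("side");hsv=cv2.cvtColor(a,cv2.COLOR_BGR2HSV).astype(int);box=np.zeros(a.shape[:2],bool);box[238:262,302:330]=1
cs=comps((hsv[...,1]>18)&(hsv[...,0]<45)&(hsv[...,2]>70)&box,20)
for c in cs:print(cv2.boundingRect(c))
d=comps((hsv[...,2]<60)&(np.arange(420)[:,None]>190)&(np.arange(420)[:,None]<300)&(np.arange(560)>270)&(np.arange(560)<370),15)
for c in d:
    print("dark",cv2.boundingRect(c),[(int(r),c[c[:,0,1]==r][:,0,0].min(),c[c[:,0,1]==r][:,0,0].max()) for r in np.unique(c[:,0,1])[-6:]])
print("tips exp",proj("side",(.472-.116*.035,-.1975+.035,.014)),proj("side",(.472+.116*.035,-.1975-.035,.014)))
E
```

```text
eef_pos: [0.4731, -0.1983, -0.0066]
wrist_force: [-0.4, 0.3, 0.1]
finger_force: 0.0
t 31.92 pos [ 0.4731 -0.1983 -0.0066] yaw 0.117 tilt [ 0.001 -0.   ] w 0.0596 F [-0.4  0.3  0.1] fing 0.0
shift units [0.03 0.03 0.18] az units 0.01 q [-0.62  0.25  2.01  0.    0.88 -2.31]
(309, 244, 16, 14)
dark (296, 192, 47, 63) [(249, np.int32(328), np.int32(330)), (250, np.int32(328), np.int32(330)), (251, np.int32(328), np.int32(330)), (252, np.int32(328), np.int32(330)), (253, np.int32(328), np.int32(329)), (254, np.int32(328), np.int32(328))]
dark (321, 191, 15, 5) [(191, np.int32(321), np.int32(335)), (192, np.int32(322), np.int32(334)), (193, np.int32(322), np.int32(331)), (194, np.int32(325), np.int32(325)), (195, np.int32(325), np.int32(325))]
tips exp [305.10356283 246.67304032] [326.63325861 256.56713437]
```

The near fingertip is at (328,254), close to the expected (327,257), and the button is undisturbed. Down 5 mm, grip and lift.

```bash
python3 -m inch '[[[0,0,0.15,0,0,0,-0.4],[0,0,0,0,0,0,-0.4],[0,0,0,0,0,0,-0.1],[0,0,0,0,0,0,0.1],[0,0,0,0,0,0,1],[0,0,0,0,0,0,1],[0,0,0,0,0,0,1],[0,0,0,0,0,0,1],[0,0,0,0,0,0,1]]]'| egrep 'pos|force|width'
```

```text
eef_pos: [0.473, -0.1987, -0.0108]
wrist_force: [-1.8, 1.0, 5.3]
grip_width: 0.0379
finger_force: 60.1
```

```bash
python3 -m inch '[[[0,0,-0.3,0,0,0,1],[0,0,-0.6,0,0,0,1],[0,0,-0.8,0,0,0,1],[0,0,-0.8,0,0,0,1],[0,0,-0.8,0,0,0,1],[0,0,-0.8,0,0,0,1],[0,0,-0.4,0,0,0,1],[0,0,0,0,0,0,1],[0,0,0,0,0,0,1]]]'| egrep 'pos|force|width'; python3 - <<'E'
from h import *
# placed block in side and top views, now that the arm is away
for n,(r0,r1,c0,c1) in {"top":(125,165,185,235),"side":(160,200,235,300)}.items():
    a=capture(n);cv2.imwrite(f"pics/{n}_f.png",a);h=cv2.cvtColor(a,cv2.COLOR_BGR2HSV).astype(int);box=np.zeros(a.shape[:2],bool);box[r0:r1,c0:c1]=1
    for c in comps((h[...,1]<85)&(h[...,2]>(140 if n=="top" else 110))&box,60):
        M=cv2.moments(c);u,v=M["m10"]/M["m00"],M["m01"]/M["m00"]
        w=np.array([ray(n,*p[0],.048)[:2] for p in c],np.float32);r=cv2.minAreaRect(w)
        print(n,round(u,1),round(v,1),cv2.boundingRect(c),ray(n,u,v,.033).round(4),ray(n,u,v,.048).round(4),np.round(r[1],3),r[2])
E
```

```text
eef_pos: [0.4726, -0.1983, 0.1234]
wrist_force: [0.4, 0.1, -0.1]
grip_width: 0.0374
finger_force: 60.1
top 205.3 140.5 (195, 130, 22, 22) [0.6115 0.101  0.033 ] [0.6067 0.0986 0.048 ] [0.049 0.048] 5.187910556793213
side 239.9 184.9 (235, 178, 12, 17) [0.546  0.1876 0.033 ] [0.5296 0.1691 0.048 ] [0.098 0.036] 47.572086334228516
side 275.0 162.0 (255, 160, 41, 6) [0.7391 0.2121 0.033 ] [0.7192 0.1931 0.048 ] [0.036 0.141] 43.99596405029297
side 271.2 180.5 (235, 160, 65, 40) [0.638  0.1333 0.033 ] [0.6199 0.1158 0.048 ] [0.251 0.223] 43.978912353515625
```

The block stands at about (.608,.099). The small round's centre is 3 mm ahead of the TCP in x, so the target TCP is (.605,.099).

```bash
python3 plan.py .605 .099 .12 .116
```

```text
t 33.57 pos [ 0.4715 -0.1976  0.1217] yaw 0.116 tilt [-0.003  0.002] w 0.0374 F [-0.4  0.7 -0.7] fing 60.1
shift units [-5.56  9.3   0.06] az units 0.0 q [-0.62  0.02  1.98  0.    1.15 -2.31]
```

```bash
python3 -m inch '[[[-0.3,0.5,0,0,0,0,1],[-0.5,0.85,0,0,0,0,1],[-0.5,0.85,0,0,0,0,1],[-0.5,0.85,0,0,0,0,1],[-0.5,0.85,0,0,0,0,1],[-0.5,0.85,0,0,0,0,1],[-0.5,0.85,0,0,0,0,1],[-0.5,0.85,0,0,0,0,1],[-0.5,0.85,0,0,0,0,1],[-0.5,0.85,0,0,0,0,1],[-0.5,0.85,0,0,0,0,1],[-0.26,0.3,0,0,0,0,1],[0,0,0,0,0,0,1],[0,0,0,0,0,0,1],[0,0,0,0,0,0,1]]]'| egrep 'force|width'; python3 plan.py .605 .099 .0332 .116
```

```text
wrist_force: [-0.7, -0.1, -1.3]
grip_width: 0.0377
finger_force: 60.2
t 34.82 pos [0.6051 0.0971 0.1224] yaw 0.115 tilt [-0.002 -0.   ] w 0.0377 F [-0.7 -0.1 -1.3] fing 60.2
shift units [-0.01  0.06  2.97] az units -0.01 q [-0.03  0.25  1.72 -0.    1.17 -1.71]
```

```bash
python3 -m inch '[[[0,0.06,0.4,0,0,0,1],[0,0,0.6,0,0,0,1],[0,0,0.6,0,0,0,1],[0,0,0.5,0,0,0,1],[0,0,0.3,0,0,0,1],[0,0,0.2,0,0,0,1],[0,0,0.1,0,0,0,1],[0,0,0,0,0,0,1],[0,0,0,0,0,0,1]]]'| egrep 'force|pos'; python3 -m inch '[[[0,0,0.08,0,0,0,1],[0,0,0.07,0,0,0,1],[0,0,0,0,0,0,1],[0,0,0,0,0,0,1]]]'| egrep 'force|pos'; python3 plan.py .605 .099 .0332 .116
```

```text
eef_pos: [0.6063, 0.0998, 0.0432]
wrist_force: [-0.1, 1.2, -1.2]
finger_force: 60.2
eef_pos: [0.6058, 0.1, 0.0381]
wrist_force: [0.2, -1.3, -0.3]
finger_force: 60.2
t 35.9 pos [0.6058 0.1    0.0381] yaw 0.116 tilt [0. 0.] w 0.0375 F [ 0.2 -1.3 -0.3] fing 60.2
shift units [ 0.03 -0.03  0.16] az units 0.0 q [-0.02  0.37  1.75  0.    1.02 -1.71]
```

```bash
python3 -m inch '[[[0.03,-0.03,0.06,0,0,0,1],[0,0,0.05,0,0,0,1],[0,0,0,0,0,0,1],[0,0,0,0,0,0,1]]]'| egrep 'force|pos'; python3 -m inch '[[[0,0,0.05,0,0,0,1],[0,0,0,0,0,0,1],[0,0,0,0,0,0,1]]]'| egrep 'force|pos'
```

```text
eef_pos: [0.6048, 0.0989, 0.0345]
wrist_force: [0.8, 0.3, -0.7]
finger_force: 60.2
eef_pos: [0.6051, 0.0989, 0.0332]
wrist_force: [-0.0, -0.2, -0.2]
finger_force: 60.3
```

```bash
python3 -m inch '[[[0,0,0.03,0,0,0,1],[0,0,0,0,0,0,1],[0,0,0,0,0,0,1]]]'| egrep 'force|pos'
```

```text
eef_pos: [0.6051, 0.0989, 0.0332]
wrist_force: [-3.6, 0.2, 4.9]
finger_force: 60.6
```

Contact at the predicted height. Release, rise, move clear, then measure everything from above.

```bash
python3 -m inch '[[[0,0,0,0,0,0,0],[0,0,0,0,0,0,-0.3],[0,0,0,0,0,0,-0.3],[0,0,0,0,0,0,-0.3],[0,0,-0.3,0,0,0,-0.3],[0,0,-0.6,0,0,0,-0.3],[0,0,-0.8,0,0,0,-0.3],[0,0,-0.8,0,0,0,-0.3],[0,0,-0.8,0,0,0,-0.3],[0,0,-0.5,0,0,0,-0.3],[0.3,-0.8,0,0,0,0,-0.3],[0.3,-0.8,0,0,0,0,-0.3],[0.3,-0.8,0,0,0,0,-0.3],[0.3,-0.8,0,0,0,0,-0.3],[0.3,-0.8,0,0,0,0,-0.3],[0.3,-0.8,0,0,0,0,-0.3],[0.3,-0.8,0,0,0,0,-0.3],[0.3,-0.8,0,0,0,0,-0.3],[0.3,-0.8,0,0,0,0,-0.3],[0,0,0,0,0,0,-0.3]]]'| egrep 'pos|width'; python3 - <<'E'
from h import *
im=capture("top");cv2.imwrite("pics/top_e.png",im);h=cv2.cvtColor(im,cv2.COLOR_BGR2HSV).astype(int)
for name,(r0,r1,c0,c1),z in(("block/small",(120,163,185,233),.048),("large",(160,205,102,145),.067),("bar",(150,210,152,182),.044)):
    box=np.zeros(im.shape[:2],bool);box[r0:r1,c0:c1]=1
    for c in comps((h[...,1]<85)&(h[...,2]>130)&box,40):
        M=cv2.moments(c);u,v=M["m10"]/M["m00"],M["m01"]/M["m00"];w=np.array([ray("top",*p[0],z)[:2] for p in c],np.float32);r=cv2.minAreaRect(w)
        print(name,cv2.boundingRect(c),round(u,1),round(v,1),np.round(r[0],4),np.round(r[1],3),round(r[2],1),ray("top",u,v,z).round(4))
# small round: circle on edges in enlarged block area
g=cv2.resize(cv2.cvtColor(im[120:165,185:233],cv2.COLOR_BGR2GRAY),None,fx=8,fy=8,interpolation=cv2.INTER_CUBIC)
cc=cv2.HoughCircles(g,cv2.HOUGH_GRADIENT,1.5,60,param1=60,param2=15,minRadius=60,maxRadius=90)
if cc is not None:
    for x,y,r in cc[0][:3]:print("circ",x/8+185,y/8+120,r/8,ray("top",x/8+184.6,y/8+119.6,.068).round(4))
print("exp small r px",np.linalg.norm(proj("top",(.608,.099,.068))-proj("top",(.628,.099,.068))))
E
```

```text
eef_pos: [0.549, -0.1286, 0.1472]
grip_width: 0.0552
block/small (195, 129, 22, 23) 204.9 140.0 [0.6089 0.0988] [0.054 0.048] 5.2 [0.6078 0.0995 0.048 ]
block/small (185, 120, 34, 4) 194.4 121.1 [0.6539 0.1089] [0.079 0.008] 89.9 [0.655  0.1257 0.048 ]
large (107, 172, 27, 26) 120.2 184.3 [0.4968 0.288 ] [0.059 0.06 ] 27.9 [0.4962 0.2881 0.067 ]
bar (158, 157, 18, 47) 166.4 180.5 [0.511 0.188] [0.111 0.033] 7.0 [0.5104 0.188  0.044 ]
circ 209.28125 140.34375 10.10625 [0.6016 0.087  0.068 ]
circ 208.15625 148.21875 8.23125 [0.5825 0.0892 0.068 ]
circ 221.46875 151.21875 10.3125 [0.5753 0.0581 0.068 ]
exp small r px 8.211117203121509
```

```bash
python3 - <<'E'
from h import *
a=capture("side");cv2.imwrite("pics/side_e.png",a);h=cv2.cvtColor(a,cv2.COLOR_BGR2HSV).astype(int)
for p in((.608,.0993,.068),(.608,.0993,.048),(.608,.0993,.018)):print(proj("side",p).round(1))
print("block top corners",[proj("side",(.608+dx*.993-dy*.116,.0993+dx*.116+dy*.993,.048)).round(1).tolist() for dx in(-.024,.024) for dy in(-.024,.024)])
for r in range(146,184,2):print(r,' '.join("%3d/%-3d"%(h[r,c,1],h[r,c,2]) for c in range(244,284,2)))
E
```

```text
[272.3 178.3]
[272.3 183.6]
[272.3 191.5]
block top corners [[273.7, 189.1], [261.9, 184.4], [282.6, 182.9], [270.9, 178.3]]
146  11/161  33/117  35/110  35/124  38/126  32/127  30/135  27/198  29/202  31/207  39/181  88/169 103/183 111/151 109/147 113/191 114/186 107/178 113/154 102/157
148  10/159  12/145  37/110  40/120  39/123  38/128  35/130  35/162  31/192  30/202  29/212  24/222  23/231  20/234  29/202  29/194  34/165  35/151  39/149  33/153
150  10/156  10/160  33/124  40/116  38/121  38/129  35/130  33/133  36/128  41/124  35/123  39/137  38/142  34/151  36/119  35/115  36/121  34/137  37/138  35/139
152  10/159  10/159  13/98   35/115  37/123  36/128  38/129  37/131  36/134  39/138  36/135  35/139  36/140  33/138  38/140  32/142  36/141  29/142  35/138  35/137
154  11/159  12/131  16/78   33/107  32/118  38/127  36/126  35/130  34/135  35/133  34/135  35/138  38/136  36/140  35/137  35/137  34/142  35/139  38/140  35/139
156  11/159  15/132   3/78   22/91   36/113  35/117  39/124  31/130  37/131  40/129  38/133  37/137  37/139  37/139  36/136  36/141  36/133  34/137  38/136
[... 1440 characters left out ...]
/90   16/93   10/153  10/156  12/153  10/156
176  88/212  89/212  91/207  90/210  92/209  90/209  88/211  91/208  78/200  22/154   3/155   8/154  22/187  30/233  49/225  40/223  32/225  17/167  13/155  12/154
178  93/214  90/213  87/213  88/211  91/208  92/208  91/211  91/212  91/207  89/211  82/211  55/191  28/233  42/212  31/228  41/216  37/227  30/224  11/158  11/156
180  27/225  88/205  89/213  88/212  91/211  92/211  93/206  90/208  91/207  91/210  88/211  93/189  32/207  33/232  30/232  30/231  33/234  34/179   8/154  11/159
182  33/198  78/189  89/211  90/215  87/214  90/213  89/212  89/211  88/208  90/208  91/210  43/194  40/129  37/153  36/163  38/161  41/148  40/145  17/175  10/158
```

The small round's top face is at about (272.6,178), against (272.3,178.3) expected for centred on the block. All four placements check out, so I'm handing in.

```bash
python3 -c "
from cell import *
print(close_job())"
```

```text
the job is handed in; nothing more can be done
None
```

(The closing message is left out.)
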